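# Lean the back panel on the recipe stand and hold it for screwing

### The arm

A 6-joint arm with a two-finger parallel gripper is mounted at the origin on the work surface. World frame = base frame: x ahead of the robot, y to its left, z up, the work surface at z = 0. Lengths are in m, angles in degrees, forces in N, time in s.
With the tool pointing down it reaches from about 0.275 to 0.75 m from the base axis. Payload 10.2 kg.
Tool frame: the origin (TCP) lies midway between the tips of the shut fingers; the grasp point (between the pads) lies 19 mm behind it; z points along the fingers, y is the line along which they close (so a half turn about z gives the same grasp; the last joint's range is limited). The gripper opens to 85 mm and grips with 20 to 120 N. Pads are 22 mm wide; open, the fingers measure 114 mm over their backs; the gripper's body (76 mm by 85 mm) begins 54 mm behind the grasp point. The pads swing forward as they close: fully open they stand 13 mm farther back than shut.
Start: joints at [54.236, 17.928, 85.812, -0, 76.261, -12.8], TCP at [0.205, 0.483, 0.231] pointing down, gripper open.
Joint ranges: [-168.41, 168.41], [-55.51, 124.54], [10.69, 146.95], [-70.63, 250.63], [1, 178], [-165.06, 165.06]. Speed limits (degrees/s): [136.94, 136.94, 172.46, 180, 180, 180].

### API

Orientations are given as [roll, pitch, yaw] about the fixed x, y, z axes, in that order (R = Rz(yaw) Ry(pitch) Rx(roll)).
In Python, from cell import bot gives the robot as it stands.
- The arm moves only by the tool move_arm, never from a script. Its argument "increments" is a list of rows, each an object of numbers: "x", "y", "z": the shift along the world's x, y, z in mm; "rx", "ry", "rz": the turn, a rotation vector about the world's x, y, z in rad; "gripper": the finger opening in mm, from 0 to 85.4. In form: [{"x": .., "y": .., "z": .., "rx": .., "ry": .., "rz": .., "gripper": ..}, ...]. A call has 1 to 20 rows; each row is the pose to reach, as a shift and turn from the pose commanded when the call began; what a row does not reach only later rows make up. A row lasts 1/10 s, in which the tool goes at most 50 mm and 8.59 degrees, less where a joint would pass 70% of its speed; a pose out of reach is approached as far as the arm can. A call with a gripper value outside its range is refused whole. The fingers move at their own pace and stop on an object; "squeeze" is the grip in N (left out, the last holds). Time passes only in rows, so rows that repeat a pose let the fingers close. It gives the time, the measured TCP pose, the force, the opening and the grip force at its end, in the units of the state.
- bot.get_state(): the state, without advancing time (a new reading comes with each control period).
- bot.snapshot(name): name is "scene" or "top" or "wrist"; returns a dict with "color" (480x640x3 uint8, red, green, blue), "fx", "fy", "cx", "cy" (pixels), "dist" ([k1, k2, p1, p2, k3] as OpenCV has them; the pictures are not rectified), "R" (3x3) and "t" (3): a world point X has camera coordinates R X + t; the wrist camera has in their place "tool_from_camera" (4x4, takes a point from camera to tool coordinates, whose origin is the TCP and whose axes are the flange's). Camera axes: x right, y down, z forward; pixel columns grow to the right and rows downward; lengths in m; the calibration is good to about 2 mm. A picture is of the moment at which its call begins: read the wrist's pose just before it. There is no depth.
- bot.job_done(): hands the job in; it is judged then, once.
Trained networks look in a picture, given as the dict that the camera call returned (one of the last four; its "shot" number tells which), for a name from the list of things; names that differ only in an ending like _2 or _b are one class to them, and where a whole thing is asked for, a point or a joint stands for the part that bears it (a point fixed in the world has none). Each returns a list of dicts, best first, with "p" (0 to 1); they miss things now and then, are a little off and sometimes report something else, mostly with a low value. They report only what shows in the picture. A call takes as long as a camera call. They do not tell look-alikes from the thing itself.
- bot.outline_of(target, picture): "pixels" (480x640 bool, what is visible of it) and "at" ([column, row] in pixels, amid what is visible of it).
The state is a dict: "t": time; "joints": joint angles; "qd": joint speeds; "joint_efforts": joint torques, N m; "position": TCP position; "eef_rot": TCP orientation; "ft_force": force on the tool from outside, world axes, zero at the start; "ft_torque": the same for the moment, N m; "gripper_width": finger opening in m; "grip_force": force on a finger pad.
Only numpy, scipy, OpenCV 4.12 (cv2) and the standard library are available. Lean on these libraries where they do the work, as an engineer would, in place of code of your own. Each camera call takes 0.05 s, during which the arm holds its last target. There are 200 camera calls.

### The job

Take the plain wooden panel (the largest of the three boards, without handle or hand slot) out of the slotted rack, stand its lower long edge in the groove of the recipe stand, centred left to right, lean it back against the two cork pads of the stand's sprung rest and let go so that it leans there by itself. Then be my third hand while I screw it on from behind: press the panel back against the pads with a steady force of about 10 newtons, without shoving it hard, and finish while still pressing. Do not knock over or push away the other boards, the mug or the screw jar.

Things in the scene. Friction and masses are not known exactly. Their poses are not given: they have to be found in the camera images.
- panel: Plain rectangular light-wood panel, 12 mm thick (its x), 180 mm wide (its y), 170 mm tall (its z), 0.17 to 0.34 kg, no handle and no slot. Starts upright in one of the rack's three slots. Origin: centre of its underside; z points up through its height. Both faces are alike.
- rack: Fixed wooden rack: base plate 180 (x) by 160 (y) by 12 mm with three slots at its own x = -60, 0, +60 mm; each runs along y, kept by four dowels (40 mm high, 8 mm thick, at y = +-45 mm) that leave 15 mm for a board. Boards stand on the plate, 12 mm above the table, and lift straight up and out. Origin: centre of the underside.
- stand: Fixed wooden recipe stand, base 170 (x) by 220 (y) by 18 mm; origin: centre of the underside, x from its open front to its back. On the base, along y, a groove 22 mm wide, floor at z = 18 mm, between a front lip (inner face x = -42 mm, 10 thick, 14 high above the floor) and a low back strip (face x = -20 mm, 6 high). Behind it the sprung rest; behind that a post to z = 80 mm.
- rest: Sprung back rest, an open frame with 2 cork pads, hinged about stand y at its origin (stand x = -20, z = 18 mm). Leans back 0.349 rad from upright. Own z up the slope, x backwards square to it. Pad fronts in its plane x = 0, pads 22 by 20 mm at y = +-70, z = 105 mm; frame ends at z = 117, the panel sticks out above. Spring 14 N m/rad: 10 N at the pads yields 8 mm; stop at 0.25 rad.
- groove (a point): Middle of the groove floor of the stand (x = -31 mm, y = 0, z = 18 mm of the stand).
- pads (a point): Point midway between the two cork pads, in the plane of their front faces (z = 105 mm of the rest); moves with the rest.
- paddle_board: Chopping board with a handle, bystander, standing in another slot of the rack: 12 mm thick, blade 130 mm wide and 110 mm tall, handle 34 mm wide on top up to 144 mm. Origin: centre of its underside.
- short_board: Chopping board with a dark hand slot, bystander, standing in another slot of the rack: 12 mm thick, 140 mm wide, 135 mm tall. Origin: centre of its underside.
- mug: White mug on the worktop, radius 38 mm, 85 mm high, bystander. Origin: centre of its underside.
- screw_jar: Small glass jar with a steel lid on the worktop between the rack and the stand, radius 27 mm, 60 mm high, bystander. Origin: centre of its underside.
Mind the look-alikes: they are no part of the job. What is shaped like the panel but blue or purple is not meant.

How it is judged:
By the outcome, as a careful person would: the job done as asked, in the order asked, and still so for the second after the job is handed in, while the arm keeps its last pose, push and grip.
It also fails if it takes over 61 s, if anything falls off the work surface, if the arm or the gripper's body presses on something with over 40 N, if the wrist force passes 120 N, or if a joint passes its speed limit or range.

## Working session

There is one attempt and no reset: what is moved stays moved. The work goes in short steps, Python scripts to look and compute and a tool call to move; the robot and the scene stay as the last step left them, time stands still between calls to the robot, and variables do not carry over. Pictures are saved under pics/ and viewed, at most 12 in all, crops included, and the job is handed in when it is done.

Besides the shell and the picture viewer there is one more tool, called after "Request:" by a JSON object that holds its "fn" and its "kwargs". move_arm: Moves the arm, as the interface text tells. Its arguments: {"type":"object","properties":{"increments":{"type":"array"},"squeeze":{"type":"number"}},"required":["increments"]}

```bash
mkdir -p pics; ls
cat > h.py <<'E'
from cell import bot
import numpy as np, cv2
def save(p,n): cv2.imwrite('pics/'+n+'.png',p['color'][:,:,::-1])
def K(p): return np.array([[p['fx'],0,p['cx']],[0,p['fy'],p['cy']],[0,0,1.]]),np.array(p['dist'],float)
def ray(p,uv):
    k,d=K(p); q=cv2.undistortPoints(np.array([[uv]],float),k,d)[0,0]
    R=np.array(p['R']);t=np.array(p['t']); return -R.T@t, R.T@np.array([q[0],q[1],1])
def onz(p,uv,z):
    o,v=ray(p,uv); return o+v*(z-o[2])/v[2]
def proj(p,X):
    k,d=K(p); return cv2.projectPoints(np.array(X,float).reshape(-1,3),cv2.Rodrigues(np.array(p['R'],float))[0],np.array(p['t'],float),k,d)[0][:,0]
E
python3 - <<'E'
from h import *
s=bot.get_state(); print(s)
for c in ['scene','top']:
    p=bot.snapshot(c); save(p,c)
    print(c,p['R'],p['t'],p['fx'])
    for n in ['panel','rack','stand','rest','paddle_board','short_board','mug','screw_jar']:
        for r in bot.outline_of(n,p)[:3]:
            m=r['pixels']; box=cv2.minAreaRect(cv2.findNonZero(m.astype(np.uint8)))
            print(n,round(r['p'],2),r['at'],m.sum(),np.round(cv2.boxPoints(box)).tolist())
E
```

```text
pics
{'t': 0.0, 'joints': array([ 5.42358611e+01,  1.79595711e+01,  8.58551021e+01,  9.49829001e-04,
        7.62606247e+01, -1.27989446e+01]), 'qd': array([ 0.0240194 ,  0.01577119, -0.02340328,  0.02379409,  0.00289512,
        0.07051698]), 'joint_efforts': array([-2.74046848e-03, -4.12269831e+01, -2.59729600e+01, -4.26827546e-04,
        4.26739192e-03,  2.93781852e-05]), 'position': array([0.20468254, 0.48317163, 0.23072676]), 'eef_rot': array([-1.79926777e+02, -1.75802043e-02,  1.57034568e+02]), 'ft_force': array([ 1.12354512,  0.14077089, -0.62897053]), 'ft_torque': array([ 0.0210485 ,  0.01211221, -0.02855519]), 'grip_force': 0.0, 'gripper_width': 0.08545286722320293}
scene [[ 0.57348978  0.81917976  0.0073483 ]
 [ 0.53653015 -0.3688043  -0.75902489]
 [-0.61906774  0.43923561 -0.65102014]] [-0.38101897 -0.16853931  1.36832939] 456.39539426867447
panel 0.75 [351.3, 209.4] 2933 [[306.0, 212.0], [390.0, 173.0], [413.0, 223.0], [329.0, 261.0]]
panel 0.7 [407.4, 174.2] 3140 [[363.0, 198.0], [374.0, 143.0], [442.0, 157.0], [430.0, 212.0]]
panel 0.57 [317.0, 170.9] 3458 [[280.0, 149
[... 1578 characters left out ...]
5.0]]
rest 0.93 [461.3, 226.1] 1379 [[419.0, 224.0], [500.0, 201.0], [507.0, 226.0], [425.0, 249.0]]
rest 0.18 [363.7, 235.5] 433 [[352.0, 224.0], [373.0, 224.0], [373.0, 248.0], [352.0, 248.0]]
paddle_board 0.85 [269.1, 220.4] 919 [[238.0, 212.0], [301.0, 212.0], [301.0, 230.0], [238.0, 230.0]]
paddle_board 0.23 [456.3, 238.4] 6922 [[400.0, 213.0], [497.0, 187.0], [516.0, 259.0], [419.0, 285.0]]
short_board 0.69 [269.6, 220.8] 964 [[238.0, 213.0], [301.0, 210.0], [302.0, 228.0], [238.0, 231.0]]
short_board 0.57 [270.7, 273.6] 710 [[235.0, 270.0], [305.0, 267.0], [305.0, 278.0], [235.0, 281.0]]
screw_jar 0.92 [362.9, 234.8] 436 [[352.0, 224.0], [373.0, 224.0], [373.0, 248.0], [352.0, 248.0]]
```

View pics/scene.png

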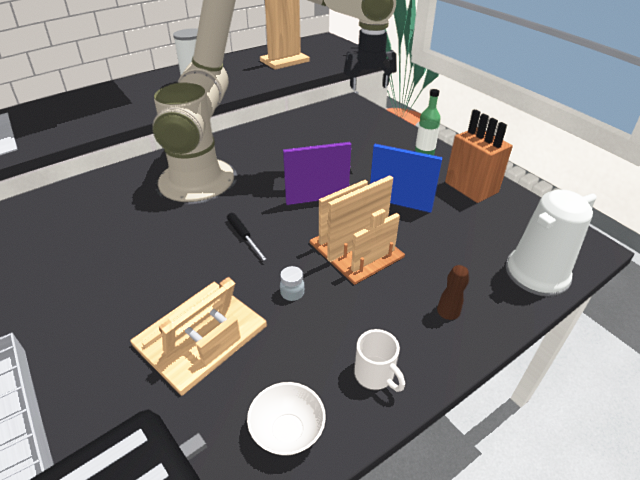

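View pics/top.png

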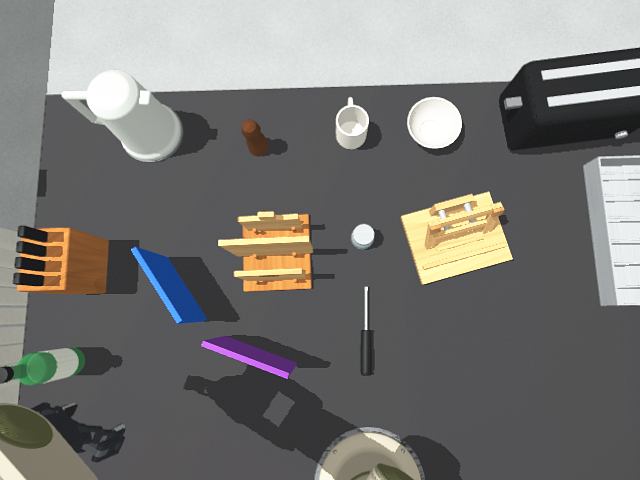

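Scene and top agree. The panel is the tall plain board in the middle slot (top 267,244; scene 357,212), with the paddle board behind it (top 270,220) and the short board in front (top 270,273). The stand is at top (457,238) with its open front toward the robot. The jar is at (363,235) and the mug at (352,125). The blue and purple boards are look-alikes.

```bash
cat >> h.py <<'E'
def rz(a): c,s=np.cos(a),np.sin(a); return np.array([[c,-s,0],[s,c,0],[0,0,1]])
def T(pose,P): # pose x,y,yaw
    return np.array(P,float)@rz(pose[2]).T+np.array([pose[0],pose[1],0])
def box(x0,x1,y0,y1,z0,z1): return np.array([[x,y,z] for z in(z0,z1) for x,y in((x0,y0),(x0,y1),(x1,y1),(x1,y0))])
def draw(img,p,P,col,s=1,off=(0,0)):
    q=(proj(p,P)-off)*s
    for i in range(4):
        for a,b in((i,(i+1)%4),(4+i,4+(i+1)%4),(i,4+i)): cv2.line(img,tuple(int(v) for v in q[a]),tuple(int(v) for v in q[b]),col,1)
E
python3 - <<'E'
from h import *
from scipy.optimize import least_squares
import pickle
p=bot.snapshot('top'); q=bot.snapshot('scene'); pickle.dump((p,q),open('pq.pkl','wb'))
# stand base top corners seen in top: order (-x,+y),(-x,-y),(+x,-y),(+x,+y)
uv=np.array([[422,283],[512,258],[490,193],[401,214]])
C=np.array([[-.085,.11,.018],[-.085,-.11,.018],[.085,-.11,.018],[.085,.11,.018]])
f=lambda v:(proj(p,T(v,C))-uv).ravel()
r=least_squares(f,[.5,-.3,0]); print('stand',r.x,np.degrees(r.x[2]),r.fun)
S=r.x
uv=np.array([[244,291],[312,289],[310,214]]); C2=np.array([[-.09,.08,.012],[-.09,-.08,.012],[.09,-.08,.012]])
g=lambda v:(proj(p,T(v,C2))-uv).ravel()
r=least_squares(g,[.5,.1,0]); print('rack',r.x,np.degrees(r.x[2]),r.fun); Rk=r.x
for n in ['panel']:
    m=bot.outline_of(n,p)[0]; print(onz(p,m['at'],.182))
def ov(im,pp,off,s,n):
    pass
a=.349
Rr=np.array([[np.cos(a),0,np.sin(a)],[0,1,0],[-np.sin(a),0,np.cos(a)]])
pads=[box(-.0,.006,y-.011,y+.011,.095,.115)@Rr.T+[-.02,0,.018] for y in(-.07,.07)]
tiles=[]
for pp,regs in((p,((380,170,140,125),(210,195,140,125))),(q,((120,260,160,143),(290,160,160,143)))):
    for (x,y,w,h) in regs:
        s=400/w; im=cv2.resize(pp['color'][y:y+h,x:x+w,::-1],(400,int(h*s)),interpolation=cv2.INTER_CUBIC)[:300]
        im=np.ascontiguousarray(np.pad(im,((0,300-len(im)),(0,0),(0,0))))
        for B in [box(-.085,.085,-.11,.11,0,.018),box(-.052,-.042,-.11,.11,.018,.032)]+pads: draw(im,pp,T(S,B),(0,0,255),s,(x,y))
        for B in [box(-.09,.09,-.08,.08,0,.012)]: draw(im,pp,T(Rk,B),(0,0,255),s,(x,y))
        for B in [box(-.006,.006,-.09,.09,.012,.182)]: draw(im,pp,T(Rk,B),(255,0,0),s,(x,y))
        tiles.append(im)
cv2.imwrite('pics/ov.png',np.vstack([np.hstack(tiles[:2]),np.hstack(tiles[2:])]))
E
```

```text
stand [ 0.54806398 -0.22375449  0.22992712] 13.173853787265918 [-0.3971114   0.23186853  0.53544177  1.41346151 -0.29357888 -1.82492318
  0.14345747  0.0745115 ]
rack [0.5230515  0.19972277 0.00690041] 0.3953645522739248 [-0.12525936  0.13113047  0.0101059  -0.05418055  0.11780672 -0.08476515]
[0.30547049 0.22679009 0.182     ]
```

View pics/ov.png

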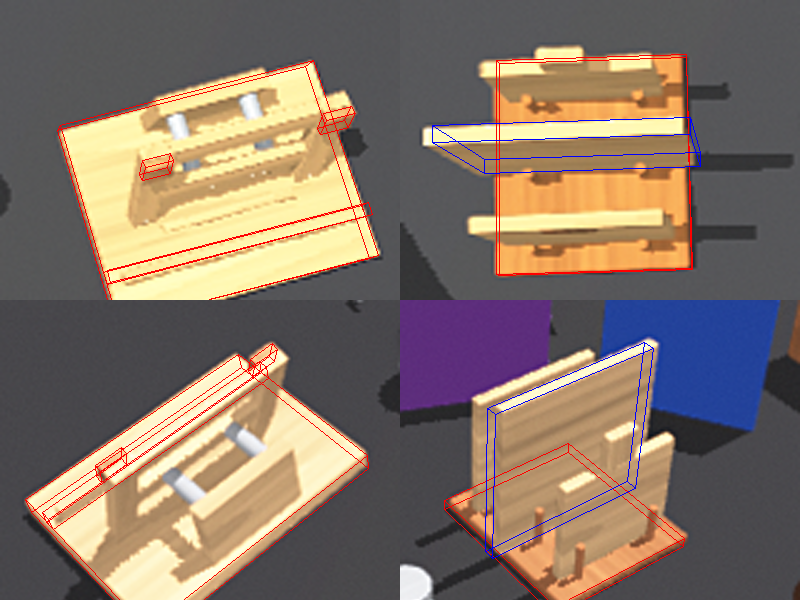

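The stand overlay fits to about 1–2 px and the rack fits well. The panel sits a few mm toward +y of the slot centre. I'll refine the panel ends and check the wrist camera mount.

Run:
```python
from h import *
import pickle
from scipy.optimize import least_squares
p,q=pickle.load(open('pq.pkl','rb'))
w=bot.snapshot('wrist'); print(np.round(w['tool_from_camera'],3),w['fx'],w['dist'])
# refine stand using mask hull in both views: mask hull vs. base hull extreme corners
for pp,n in((p,'top'),(q,'scene')):
    pp2=bot.snapshot(n)
    for t in('panel','rack'):
        r=bot.outline_of(t,pp2)[:3]
        for o in r[:1] if n=='top' else r:
            c=max(cv2.findContours(o['pixels'].astype(np.uint8),0,2)[0],key=cv2.contourArea)
            print(n,t,cv2.approxPolyDP(cv2.convexHull(c),2.5,True)[:,0].tolist())
print([onz(p,u,.182).round(4).tolist() for u in([218,241],[311.5,237],[218.5,245],[311.7,241])])
```

```text
[[-0.    -0.966 -0.258  0.066]
 [ 1.    -0.    -0.    -0.002]
 [ 0.    -0.258  0.966 -0.143]
 [ 0.     0.     0.     1.   ]] 352.0302740745932 [-0.04564603  0.          0.          0.          0.        ]
top panel [[202, 343], [227, 336], [281, 355], [295, 365], [290, 374], [283, 377], [221, 354]]
top rack [[310, 255], [310, 287], [244, 289], [245, 256]]
scene panel [[374, 145], [441, 159], [430, 210], [392, 203], [370, 182]]
scene panel [[390, 177], [388, 215], [350, 250], [329, 260], [328, 203]]
scene panel [[350, 144], [346, 187], [316, 200], [286, 203], [284, 149], [316, 144]]
scene rack [[404, 254], [399, 260], [355, 284], [331, 263], [345, 243], [391, 242]]
[[0.5246, 0.2965, 0.182], [0.5276, 0.1098, 0.182], [0.5165, 0.2954, 0.182], [0.5196, 0.1096, 0.182]]
```

Request:
{"fn": "move_arm", "kwargs": {"increments": [{"z": 50}, {"z": 100}, {"z": 150, "gripper": 40}, {"x": 50, "z": 150, "y": -50, "gripper": 40}, {"x": 80, "z": 150, "y": -100, "gripper": 40, "rz": -0.14}, {"x": 120, "z": 150, "y": -150, "gripper": 40, "rz": -0.28}, {"x": 150, "z": 150, "y": -190, "gripper": 40, "rz": -0.42}, {"x": 180, "z": 150, "y": -230, "gripper": 40, "rz": -0.56}, {"x": 200, "z": 150, "y": -270, "gripper": 40, "rz": -0.7}, {"x": 210, "z": 150, "y": -310, "gripper": 40, "rz": -0.84}, {"x": 220, "z": 150, "y": -350, "gripper": 40, "rz": -0.94}, {"x": 230, "z": 150, "y": -390, "gripper": 40, "rz": -0.94}, {"x": 240, "z": 150, "y": -430, "gripper": 40, "rz": -0.94}, {"x": 245, "z": 150, "y": -470, "gripper": 40, "rz": -0.94}, {"x": 245, "z": 150, "y": -510, "gripper": 40, "rz": -0.94}, {"x": 245, "z": 150, "y": -550, "gripper": 40, "rz": -0.94}, {"x": 245, "z": 150, "y": -590, "gripper": 40, "rz": -0.94}, {"x": 245, "z": 150, "y": -630, "gripper": 40, "rz": -0.94}, {"x": 245, "z": 150, "y": -670, "gripper": 40, "rz": -0.94}, {"x": 245, "z": 150, "y": -700, "gripper": 40, "rz": -0.94}]}}

```text
$.increments[0]: bad value
```

Request:
{"fn": "move_arm", "kwargs": {"increments": [{"x": 0, "y": 0, "z": 50, "rx": 0, "ry": 0, "rz": 0, "gripper": 40}, {"x": 20, "y": -30, "z": 80, "rx": 0, "ry": 0, "rz": -0.1, "gripper": 40}, {"x": 50, "y": -70, "z": 80, "rx": 0, "ry": 0, "rz": -0.2, "gripper": 40}, {"x": 80, "y": -105, "z": 80, "rx": 0, "ry": 0, "rz": -0.3, "gripper": 40}, {"x": 110, "y": -145, "z": 80, "rx": 0, "ry": 0, "rz": -0.4, "gripper": 40}, {"x": 140, "y": -185, "z": 80, "rx": 0, "ry": 0, "rz": -0.5, "gripper": 40}, {"x": 170, "y": -220, "z": 80, "rx": 0, "ry": 0, "rz": -0.6, "gripper": 40}, {"x": 200, "y": -260, "z": 80, "rx": 0, "ry": 0, "rz": -0.7, "gripper": 40}, {"x": 220, "y": -300, "z": 80, "rx": 0, "ry": 0, "rz": -0.8, "gripper": 40}, {"x": 240, "y": -340, "z": 80, "rx": 0, "ry": 0, "rz": -0.9, "gripper": 40}, {"x": 260, "y": -385, "z": 80, "rx": 0, "ry": 0, "rz": -0.94, "gripper": 40}, {"x": 275, "y": -430, "z": 80, "rx": 0, "ry": 0, "rz": -0.94, "gripper": 40}, {"x": 285, "y": -475, "z": 80, "rx": 0, "ry": 0, "rz": -0.94, "gripper": 40}, {"x": 295, "y": -520, "z": 80, "rx": 0, "ry": 0, "rz": -0.94, "gripper": 40}, {"x": 295, "y": -565, "z": 80, "rx": 0, "ry": 0, "rz": -0.94, "gripper": 40}, {"x": 295, "y": -610, "z": 80, "rx": 0, "ry": 0, "rz": -0.94, "gripper": 40}, {"x": 295, "y": -650, "z": 70, "rx": 0, "ry": 0, "rz": -0.94, "gripper": 40}, {"x": 295, "y": -680, "z": 70, "rx": 0, "ry": 0, "rz": -0.94, "gripper": 40}, {"x": 295, "y": -680, "z": 70, "rx": 0, "ry": 0, "rz": -0.94, "gripper": 40}, {"x": 295, "y": -680, "z": 70, "rx": 0, "ry": 0, "rz": -0.94, "gripper": 40}], "squeeze": 60}}

```text
t: 3.4
position: [0.4998, -0.1966, 0.3012]
eef_rot: [-180.0, -0.0, 103.1]
ft_force: [-0.5, -0.0, -0.1]
gripper_width: 0.0396
grip_force: 0.0
```

```bash
cat >> h.py <<'E'
from scipy.spatial.transform import Rotation as Ro
def wrist():
    s=bot.get_state(); w=bot.snapshot('wrist')
    M=np.eye(4); M[:3,:3]=Ro.from_euler('xyz',s['eef_rot'],degrees=True).as_matrix(); M[:3,3]=s['position']
    C=np.linalg.inv(M@np.array(w['tool_from_camera'])); w['R']=C[:3,:3]; w['t']=C[:3,3]; return s,w
E
python3 - <<'E'
from h import *
import pickle
s,w=wrist(); print(s['t'],s['position'],s['eef_rot'],s['joints'],s['ft_force']); save(w,'w1'); pickle.dump(w,open('w1.pkl','wb'))
print(proj(w,T([.548,-.2238,.2299],[[-.085,.11,.018],[-.085,-.11,.018],[.085,-.11,.018],[.085,.11,.018]])))
E
```

```text
3.4 [ 0.49975662 -0.19664082  0.30118178] [-1.79994606e+02 -2.79967330e-02  1.03125598e+02] [-3.39923014e+01  1.72496047e+01  7.63642193e+01  1.51288573e-02
  8.64103614e+01 -4.71188513e+01] [-0.54136246 -0.04355622 -0.10347616]
[[281.60324916 137.01600095]
 [286.16306309 309.28512246]
 [413.95128196 308.98220858]
 [426.72753958 137.25359937]]
```

View pics/w1.png

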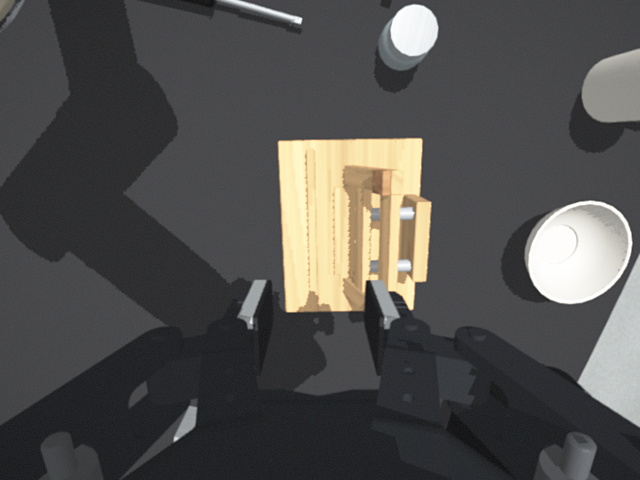

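The wrist view shows the stand base corners near (279,141), (423,139), (414,311) and (286,312), with the groove next to the front lip at u≈310. That is a few px off the prediction, so I'll refine jointly.

Run:
```python
from h import *
import pickle
from scipy.optimize import least_squares
p,q=pickle.load(open('pq.pkl','rb')); w=pickle.load(open('w1.pkl','rb'))
g=cv2.cvtColor(w['color'],cv2.COLOR_RGB2GRAY)
uv=np.float32([[279,141],[286,312],[414,311],[423,139]])
c=cv2.cornerSubPix(g,uv[:,None].copy(),(5,5),(-1,-1),(3,50,.01))[:,0]; print(c.tolist())
C=np.array([[-.085,.11,.018],[-.085,-.11,.018],[.085,-.11,.018],[.085,.11,.018]])
gt=cv2.cvtColor(p['color'],cv2.COLOR_RGB2GRAY)
ut=np.float32([[422,283],[513,260],[489.6,191.4],[401,214.8]])
ct=cv2.cornerSubPix(gt,ut[:,None].copy(),(4,4),(-1,-1),(3,50,.01))[:,0]; print(ct.tolist())
for nm,F in(('w',[(w,c)]),('t',[(p,ct)]),('both',[(w,c),(p,ct)])):
    r=least_squares(lambda v:np.concatenate([(proj(a,T(v,C))-b).ravel() for a,b in F]),[.55,-.22,.23],loss='soft_l1')
    print(nm,r.x.round(4),np.degrees(r.x[2]).round(2),r.fun.round(1))
```

```text
[[277.7435607910156, 140.5404815673828], [286.0597229003906, 311.6837158203125], [410.8909606933594, 310.5699768066406], [421.654296875, 138.1856689453125]]
[[422.22607421875, 284.1912536621094], [512.5242309570312, 258.5012512207031], [488.62493896484375, 191.00718688964844], [400.4794921875, 215.71437072753906]]
w [ 0.545  -0.2273  0.2435] 13.95 [-0.5 -0.1 -1.5  0.2  1.3 -0.5  0.6  0.4]
t [ 0.5472 -0.223   0.2497] 14.31 [ 0.1  0.1  0.1  0.2 -0.2 -0.1 -0.  -0.2]
both [ 0.5459 -0.2265  0.2472] 14.16 [ 0.1 -0.3 -0.4  0.   2.4 -1.2  1.2 -0.4  1.5  0.6  1.6  0.9  1.5  0.4
  1.5  0.1]
```

Request:
{"fn": "move_arm", "kwargs": {"increments": [{"x": 0, "y": 45, "z": 0, "rx": 0, "ry": 0, "rz": -0.1, "gripper": 40}, {"x": 5, "y": 90, "z": 0, "rx": 0, "ry": 0, "rz": -0.22, "gripper": 40}, {"x": 10, "y": 135, "z": 0, "rx": 0, "ry": 0, "rz": -0.222, "gripper": 40}, {"x": 15, "y": 180, "z": 0, "rx": 0, "ry": 0, "rz": -0.222, "gripper": 40}, {"x": 20, "y": 225, "z": 0, "rx": 0, "ry": 0, "rz": -0.222, "gripper": 40}, {"x": 22, "y": 270, "z": 0, "rx": 0, "ry": 0, "rz": -0.222, "gripper": 40}, {"x": 22, "y": 315, "z": 0, "rx": 0, "ry": 0, "rz": -0.222, "gripper": 40}, {"x": 22, "y": 360, "z": 0, "rx": 0, "ry": 0, "rz": -0.222, "gripper": 40}, {"x": 22, "y": 400, "z": 0, "rx": 0, "ry": 0, "rz": -0.222, "gripper": 40}, {"x": 22, "y": 400, "z": 0, "rx": 0, "ry": 0, "rz": -0.222, "gripper": 40}, {"x": 22, "y": 400, "z": 0, "rx": 0, "ry": 0, "rz": -0.222, "gripper": 40}]}}

```text
t: 4.55
position: [0.5211, 0.2047, 0.3014]
eef_rot: [180.0, 0.0, 90.6]
ft_force: [0.1, -0.6, 0.4]
gripper_width: 0.0396
grip_force: 0.0
```

Run:
```python
from h import *
import pickle
s,w=wrist(); print(s['t'],s['position'],s['eef_rot'],s['joints']); pickle.dump(w,open('w2.pkl','wb'))
im=np.ascontiguousarray(w['color'][:,:,::-1])
draw(im,w,T([.522,.203,.0069],box(-.006,.006,-.09,.09,.012,.182)),(0,0,255))
cv2.imwrite('pics/w2.png',im)
```

```text
4.55 [0.5210623  0.20474816 0.30142717] [1.79993053e+02 1.05821652e-02 9.06309043e+01] [ 9.46771811e+00  2.02890791e+01  7.22021857e+01 -1.15346810e-02
  8.75034965e+01  8.83731508e+00]
```

View pics/w2.png

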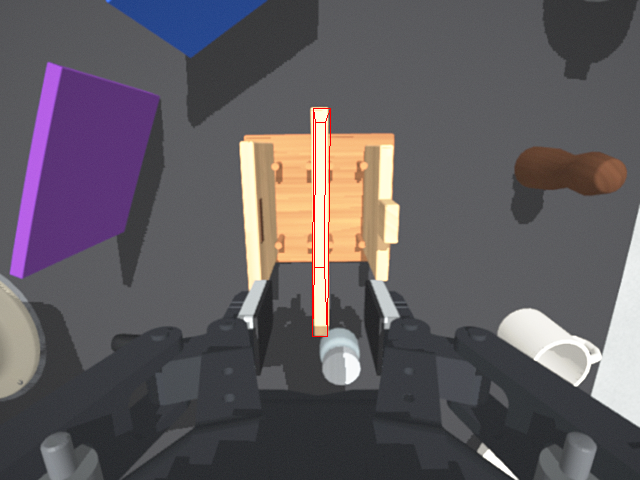

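The wrist overlay fits the panel at both ends (320,108 and 320,335), so I'll descend and grasp.

Request:
{"fn": "move_arm", "kwargs": {"increments": [{"x": 1, "y": -2, "z": -40, "rx": 0, "ry": 0, "rz": 0, "gripper": 40}, {"x": 1, "y": -2, "z": -80, "rx": 0, "ry": 0, "rz": 0, "gripper": 40}, {"x": 1, "y": -2, "z": -110, "rx": 0, "ry": 0, "rz": 0, "gripper": 40}, {"x": 1, "y": -2, "z": -135, "rx": 0, "ry": 0, "rz": 0, "gripper": 40}, {"x": 1, "y": -2, "z": -151, "rx": 0, "ry": 0, "rz": 0, "gripper": 40}, {"x": 1, "y": -2, "z": -151, "rx": 0, "ry": 0, "rz": 0, "gripper": 40}, {"x": 1, "y": -2, "z": -151, "rx": 0, "ry": 0, "rz": 0, "gripper": 0}, {"x": 1, "y": -2, "z": -151, "rx": 0, "ry": 0, "rz": 0, "gripper": 0}, {"x": 1, "y": -2, "z": -151, "rx": 0, "ry": 0, "rz": 0, "gripper": 0}, {"x": 1, "y": -2, "z": -151, "rx": 0, "ry": 0, "rz": 0, "gripper": 0}, {"x": 1, "y": -2, "z": -151, "rx": 0, "ry": 0, "rz": 0, "gripper": 0}, {"x": 1, "y": -2, "z": -151, "rx": 0, "ry": 0, "rz": 0, "gripper": 0}], "squeeze": 60}}

```text
t: 5.8
position: [0.5235, 0.2012, 0.1518]
eef_rot: [179.8, 0.0, 90.5]
ft_force: [-0.2, -1.9, 7.4]
gripper_width: 0.0111
grip_force: 60.0
```

Request:
{"fn": "move_arm", "kwargs": {"increments": [{"x": 0, "y": 0, "z": 20, "rx": 0, "ry": 0, "rz": 0, "gripper": 0}, {"x": 0, "y": 0, "z": 45, "rx": 0, "ry": 0, "rz": 0, "gripper": 0}, {"x": 0, "y": 0, "z": 70, "rx": 0, "ry": 0, "rz": 0, "gripper": 0}, {"x": 0, "y": 0, "z": 100, "rx": 0, "ry": 0, "rz": 0, "gripper": 0}, {"x": 0, "y": 0, "z": 130, "rx": 0, "ry": 0, "rz": 0, "gripper": 0}, {"x": 0, "y": 0, "z": 160, "rx": 0, "ry": 0, "rz": 0, "gripper": 0}, {"x": 0, "y": 0, "z": 180, "rx": 0, "ry": 0, "rz": 0, "gripper": 0}, {"x": 0, "y": 0, "z": 180, "rx": 0, "ry": 0, "rz": 0, "gripper": 0}, {"x": 0, "y": 0, "z": 180, "rx": 0, "ry": 0, "rz": 0, "gripper": 0}]}}

```text
t: 6.7
position: [0.5226, 0.2014, 0.3292]
eef_rot: [-179.9, 0.0, 90.5]
ft_force: [-0.2, 0.5, -2.8]
gripper_width: 0.0113
grip_force: 58.9
```

Run:
```python
from h import *
s,w=wrist(); print(s['t'],s['position'],s['eef_rot'],s['ft_force'],s['ft_torque'])
R=Ro.from_euler('xyz',s['eef_rot'],degrees=True).as_matrix()
top=.013+.019 # guess: panel top lies this far behind TCP
M=np.array([[0,0,0.]])
def P(x0,x1,y0,y1,z0,z1): return box(x0,x1,y0,y1,z0,z1)@R.T+s['position'] # tool coords
im=np.ascontiguousarray(w['color'][:,:,::-1]); draw(im,w,P(-.0905,.0895,-.006,.006,-.031,.139),(0,0,255))
im2=bot.snapshot('scene'); im3=np.ascontiguousarray(im2['color'][:,:,::-1]); draw(im3,im2,P(-.0905,.0895,-.006,.006,-.031,.139),(0,0,255))
cv2.imwrite('pics/lift.png',np.hstack([cv2.resize(im,(400,300)),im3[50:350,150:550]]))
```

```text
6.7 [0.52260204 0.20135642 0.32924563] [-1.79929311e+02  1.15565003e-02  9.04606463e+01] [-0.16333689  0.4880605  -2.79397453] [0.00259128 0.03158988 0.06167313]
```

View pics/lift.png

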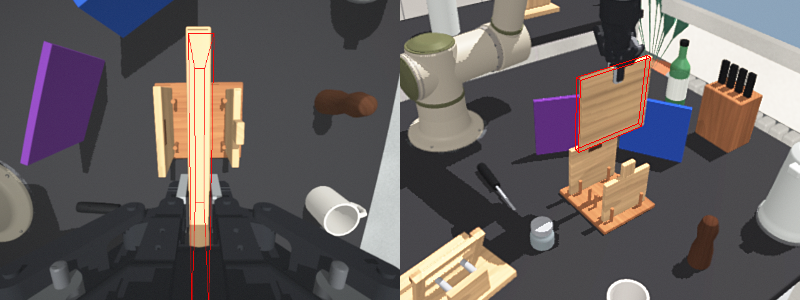

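Panel firmly held and hanging as predicted (its far end is ~3 mm further out in the wrist view). Next I'll carry it over to the stand and turn.

Request:
{"fn": "move_arm", "kwargs": {"increments": [{"x": 0, "y": -25, "z": 15, "rx": 0, "ry": 0, "rz": 0, "gripper": 0}, {"x": 4, "y": -60, "z": 15, "rx": 0, "ry": 0, "rz": 0.03, "gripper": 0}, {"x": 8, "y": -100, "z": 15, "rx": 0, "ry": 0, "rz": 0.06, "gripper": 0}, {"x": 12, "y": -140, "z": 15, "rx": 0, "ry": 0, "rz": 0.09, "gripper": 0}, {"x": 17, "y": -180, "z": 15, "rx": 0, "ry": 0, "rz": 0.12, "gripper": 0}, {"x": 22, "y": -220, "z": 15, "rx": 0, "ry": 0, "rz": 0.15, "gripper": 0}, {"x": 26, "y": -260, "z": 15, "rx": 0, "ry": 0, "rz": 0.18, "gripper": 0}, {"x": 30, "y": -300, "z": 15, "rx": 0, "ry": 0, "rz": 0.2, "gripper": 0}, {"x": 35, "y": -340, "z": 15, "rx": 0, "ry": 0, "rz": 0.22, "gripper": 0}, {"x": 40, "y": -380, "z": 15, "rx": 0, "ry": 0, "rz": 0.238, "gripper": 0}, {"x": 43, "y": -410, "z": 15, "rx": 0, "ry": 0, "rz": 0.238, "gripper": 0}, {"x": 43, "y": -425, "z": 15, "rx": 0, "ry": 0, "rz": 0.238, "gripper": 0}, {"x": 43, "y": -425, "z": 15, "rx": 0, "ry": 0, "rz": 0.238, "gripper": 0}, {"x": 43, "y": -425, "z": 15, "rx": 0, "ry": 0, "rz": 0.238, "gripper": 0}]}}

```text
t: 8.2
position: [0.5658, -0.2227, 0.3448]
eef_rot: [-180.0, -0.1, 104.1]
ft_force: [-0.7, 0.6, -3.4]
gripper_width: 0.0113
grip_force: 58.7
```

Request:
{"fn": "move_arm", "kwargs": {"increments": [{"x": 0, "y": 0, "z": 0, "rx": -0.023, "ry": 0.091, "rz": 0, "gripper": 0}, {"x": 0, "y": 0, "z": 0, "rx": -0.046, "ry": 0.182, "rz": 0, "gripper": 0}, {"x": 0, "y": 0, "z": 0, "rx": -0.069, "ry": 0.273, "rz": 0, "gripper": 0}, {"x": 0, "y": 0, "z": 0, "rx": -0.091, "ry": 0.364, "rz": 0, "gripper": 0}, {"x": 0, "y": 0, "z": 0, "rx": -0.091, "ry": 0.364, "rz": 0, "gripper": 0}, {"x": 0, "y": 0, "z": 0, "rx": -0.091, "ry": 0.364, "rz": 0, "gripper": 0}, {"x": 0, "y": 0, "z": 0, "rx": -0.091, "ry": 0.364, "rz": 0, "gripper": 0}]}}

```text
t: 8.9
position: [0.5656, -0.2233, 0.3461]
eef_rot: [-158.7, 0.0, 104.1]
ft_force: [-0.4, 0.1, -1.8]
gripper_width: 0.011
grip_force: 58.9
```

```bash
cat >> h.py <<'E'
S=np.array([.546,-.226,.246])
def instand(X): return (np.asarray(X)-[S[0],S[1],0])@rz(S[2])
def panel(s,dx=.0025,L=.1398):
    R=Ro.from_euler('xyz',s['eef_rot'],degrees=True).as_matrix()
    return box(dx-.09,dx+.09,-.006,.006,L-.17,L)@R.T+s['position'],R
E
python3 - <<'E'
from h import *
s=bot.get_state(); P,R=panel(s); print(s['t'],s['joints'],s['ft_force']);print(s['position'],s['eef_rot'])
print('tool axes in stand',(rz(S[2]).T@R).round(3)); print('panel in stand mm',(instand(P)*1000).round(1))
im=bot.snapshot('scene'); tp=bot.snapshot('top'); a=[]
for v,(x,y) in((im,(80,120)),(tp,(340,130))):
    c=np.ascontiguousarray(v['color'][:,:,::-1]); draw(c,v,P,(0,0,255)); a.append(cv2.resize(c[y:y+250,x:x+250],(400,400)))
cv2.imwrite('pics/tilt.png',np.hstack(a))
E
```

```text
8.9 [-26.76904253  39.42373092  38.70398439 -15.58193669 117.42357576
 -46.19108531] [-0.35975442  0.06113772 -1.75347014]
[ 0.56564838 -0.22326403  0.34614635] [-1.58664522e+02  2.58787087e-02  1.04110020e+02]
tool axes in stand [[-0.     0.931 -0.364]
 [ 1.     0.    -0.001]
 [-0.    -0.364 -0.931]]
panel in stand mm [[ 25.1 -89.6 376.5]
 [ 36.3 -89.6 372.1]
 [ 36.3  90.4 372.1]
 [ 25.1  90.4 376.4]
 [-36.7 -89.7 218.1]
 [-25.5 -89.7 213.8]
 [-25.6  90.3 213.7]
 [-36.8  90.3 218.1]]
```

View pics/tilt.png

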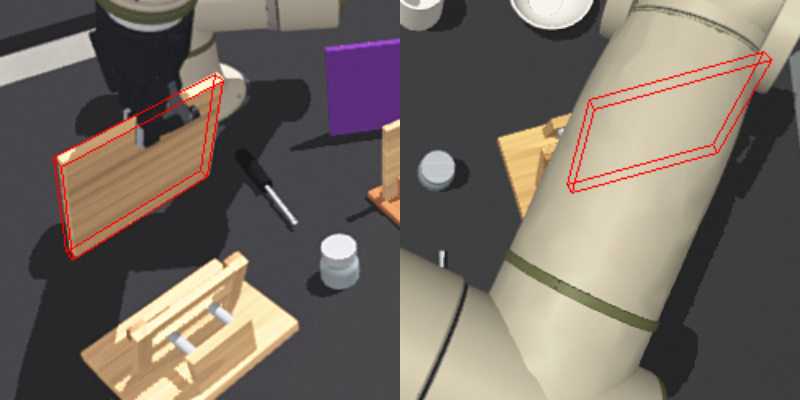

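The tilted panel matches its model in the scene view, hovering above the stand. I'll lower it to just above the groove.

Request:
{"fn": "move_arm", "kwargs": {"increments": [{"x": 0, "y": 0, "z": -40, "rx": 0, "ry": 0, "rz": 0, "gripper": 0}, {"x": 0, "y": 0, "z": -80, "rx": 0, "ry": 0, "rz": 0, "gripper": 0}, {"x": 0, "y": 0, "z": -120, "rx": 0, "ry": 0, "rz": 0, "gripper": 0}, {"x": 0, "y": 0, "z": -150, "rx": 0, "ry": 0, "rz": 0, "gripper": 0}, {"x": 0, "y": 0, "z": -165, "rx": 0, "ry": 0, "rz": 0, "gripper": 0}, {"x": 0, "y": 0, "z": -178, "rx": 0, "ry": 0, "rz": 0, "gripper": 0}, {"x": 0, "y": 0, "z": -185, "rx": 0, "ry": 0, "rz": 0, "gripper": 0}, {"x": 0, "y": 0, "z": -188, "rx": 0, "ry": 0, "rz": 0, "gripper": 0}, {"x": 0, "y": 0, "z": -188, "rx": 0, "ry": 0, "rz": 0, "gripper": 0}, {"x": 0, "y": 0, "z": -188, "rx": 0, "ry": 0, "rz": 0, "gripper": 0}]}}

```text
t: 10.0
position: [0.5661, -0.2238, 0.1581]
eef_rot: [-158.6, 0.0, 104.1]
ft_force: [-0.1, -0.2, -2.8]
gripper_width: 0.011
grip_force: 58.9
```

Run:
```python
from h import *
s,w=wrist(); P,R=panel(s); print(s['t'],s['position'],s['eef_rot'],s['ft_force'],s['ft_torque'])
print('panel in stand mm',(instand(P)*1000).round(1)[[0,1,4,5,6]])
im=bot.snapshot('scene'); a=[]
a=.349
Rr=np.array([[np.cos(a),0,np.sin(a)],[0,1,0],[-np.sin(a),0,np.cos(a)]])
pads=[box(-.0,.006,y-.011,y+.011,.095,.115)@Rr.T+[-.02,0,.018] for y in(-.07,.07)]
t=[]
for v,(x,y,W,H) in((im,(100,200,200,200)),(w,(160,0,480,480))):
    c=cv2.resize(np.ascontiguousarray(v['color'][y:y+H,x:x+W,::-1]),(400,400),interpolation=cv2.INTER_CUBIC); k=400/W
    draw(c,v,P,(0,0,255),k,(x,y))
    for B in pads+[box(-.085,.085,-.11,.11,0,.018),box(-.052,-.042,-.11,.11,.018,.032)]: draw(c,v,T(S,B),(255,0,0),k,(x,y))
    t.append(c)
cv2.imwrite('pics/low.png',np.hstack(t))
```

```text
10.0 [ 0.56611477 -0.22378712  0.15814453] [-1.58568037e+02  3.73836521e-02  1.04086519e+02] [-0.08969105 -0.20870326 -2.79547262] [ 0.05914586 -0.38226776  0.00079613]
panel in stand mm [[ 25.5 -90.2 188.5]
 [ 36.7 -90.2 184.1]
 [-36.6 -90.3  30.3]
 [-25.5 -90.3  25.9]
 [-25.4  89.7  25.8]]
```

View pics/low.png

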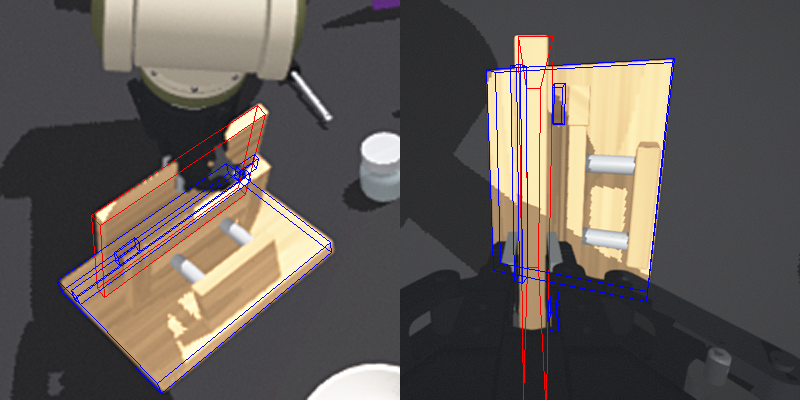

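All fits: the panel is centred and its foot sits between lip and strip, ~8 mm above the floor. I'll lower it gently.

Request:
{"fn": "move_arm", "kwargs": {"increments": [{"x": 0, "y": 0, "z": -3, "rx": 0, "ry": 0, "rz": 0, "gripper": 0}, {"x": 0, "y": 0, "z": -5, "rx": 0, "ry": 0, "rz": 0, "gripper": 0}, {"x": 0, "y": 0, "z": -6, "rx": 0, "ry": 0, "rz": 0, "gripper": 0}, {"x": 0, "y": 0, "z": -7, "rx": 0, "ry": 0, "rz": 0, "gripper": 0}, {"x": 0, "y": 0, "z": -7, "rx": 0, "ry": 0, "rz": 0, "gripper": 0}]}}

```text
t: 10.6
position: [0.5659, -0.2236, 0.1503]
eef_rot: [-158.5, -0.0, 104.1]
ft_force: [-0.5, -0.4, -3.6]
gripper_width: 0.011
grip_force: 59.0
```

Request:
{"fn": "move_arm", "kwargs": {"increments": [{"x": 0, "y": 0, "z": -1, "rx": 0, "ry": 0, "rz": 0, "gripper": 0}, {"x": 0, "y": 0, "z": -2, "rx": 0, "ry": 0, "rz": 0, "gripper": 0}, {"x": 0, "y": 0, "z": -2, "rx": 0, "ry": 0, "rz": 0, "gripper": 0}]}}

```text
t: 10.9
position: [0.5662, -0.2235, 0.1499]
eef_rot: [-158.6, 0.1, 104.1]
ft_force: [0.6, 2.8, 6.7]
gripper_width: 0.0113
grip_force: 60.4
```

Request:
{"fn": "move_arm", "kwargs": {"increments": [{"x": 0.8, "y": 0.2, "z": 0.3, "rx": -0.0016, "ry": 0.006, "rz": 0, "gripper": 0}, {"x": 1.6, "y": 0.4, "z": 0, "rx": -0.003, "ry": 0.012, "rz": 0, "gripper": 0}, {"x": 2.4, "y": 0.6, "z": -0.2, "rx": -0.0047, "ry": 0.019, "rz": 0, "gripper": 0}, {"x": 3.2, "y": 0.8, "z": -0.5, "rx": -0.0063, "ry": 0.025, "rz": 0, "gripper": 0}, {"x": 3.2, "y": 0.8, "z": -0.5, "rx": -0.0063, "ry": 0.025, "rz": 0, "gripper": 0}]}}

```text
t: 11.4
position: [0.5695, -0.2227, 0.1487]
eef_rot: [-157.1, 0.0, 104.1]
ft_force: [0.8, 1.9, 6.1]
gripper_width: 0.0112
grip_force: 60.2
```

Request:
{"fn": "move_arm", "kwargs": {"increments": [{"x": 0.8, "y": 0.2, "z": -0.3, "rx": -0.0016, "ry": 0.006, "rz": 0, "gripper": 0}, {"x": 1.6, "y": 0.4, "z": -0.6, "rx": -0.003, "ry": 0.012, "rz": 0, "gripper": 0}, {"x": 2.4, "y": 0.6, "z": -0.9, "rx": -0.0047, "ry": 0.019, "rz": 0, "gripper": 0}, {"x": 3.2, "y": 0.8, "z": -1.2, "rx": -0.0063, "ry": 0.025, "rz": 0, "gripper": 0}, {"x": 3.2, "y": 0.8, "z": -1.2, "rx": -0.0063, "ry": 0.025, "rz": 0, "gripper": 0}]}}

```text
t: 11.9
position: [0.5726, -0.222, 0.1475]
eef_rot: [-155.6, 0.0, 104.1]
ft_force: [-0.4, 2.2, 6.1]
gripper_width: 0.011
grip_force: 60.2
```

Run:
```python
from h import *
s,w=wrist(); P,R=panel(s); print(s['t'],s['position'],s['eef_rot'],s['ft_force'],s['ft_torque'])
print('panel in stand mm',(instand(P)*1000).round(1)[[0,1,4,5,6]])
print(instand(s['position']), rz(S[2]).T@s['ft_force'])
```

```text
11.9 [ 0.57256427 -0.22196687  0.1474684 ] [-1.55559057e+02  3.67232724e-02  1.04088875e+02] [-0.36717233  2.1761298   6.06895179] [ 0.23301578  0.25282664 -0.23687994]
panel in stand mm [[ 33.8 -90.  177.5]
 [ 44.7 -90.  172.5]
 [-36.6 -90.1  22.7]
 [-25.6 -90.1  17.8]
 [-25.6  89.9  17.7]]
[ 0.02674671 -0.00255739  0.1474684 ] [0.17382658 2.20003199 6.06895179]
```

Request:
{"fn": "move_arm", "kwargs": {"increments": [{"x": 0, "y": 0, "z": 0, "rx": 0, "ry": 0, "rz": 0, "gripper": 20}, {"x": 0, "y": 0, "z": 0, "rx": 0, "ry": 0, "rz": 0, "gripper": 40}, {"x": 0, "y": 0, "z": 0, "rx": 0, "ry": 0, "rz": 0, "gripper": 40}, {"x": 0, "y": 0, "z": 0, "rx": 0, "ry": 0, "rz": 0, "gripper": 40}, {"x": 0, "y": 0, "z": 0, "rx": 0, "ry": 0, "rz": 0, "gripper": 40}]}}

```text
t: 12.45
position: [0.5722, -0.222, 0.1465]
eef_rot: [-155.5, -0.0, 104.1]
ft_force: [-0.1, 0.4, 0.6]
gripper_width: 0.0398
grip_force: 0.0
```

Run:
```python
from h import *
s,w=wrist(); P,R=panel(s); print(s['t'],s['position'],s['ft_force'],s['gripper_width'])
im=bot.snapshot('scene'); t=[]
for v,(x,y,W,H) in((im,(100,200,200,200)),(w,(160,0,480,480))):
    c=cv2.resize(np.ascontiguousarray(v['color'][y:y+H,x:x+W,::-1]),(400,400),interpolation=cv2.INTER_CUBIC); k=400/W
    draw(c,v,P,(0,0,255),k,(x,y))
    t.append(c)
cv2.imwrite('pics/rel.png',np.hstack(t))
```

```text
12.45 [ 0.57220571 -0.22203507  0.14646423] [-0.11961687  0.37822155  0.60398902] 0.039750152496019
```

View pics/rel.png

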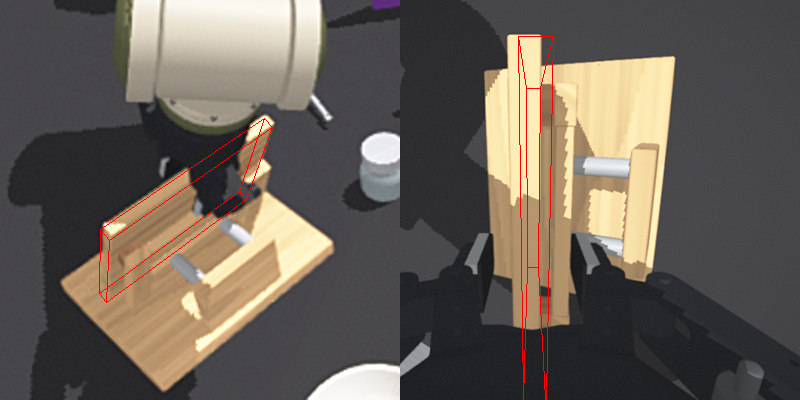

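The panel is free and has settled back on the pads (the wrist view shows it a few mm forward of where it was held, finger gaps open on both sides). I'll retract along the panel.

Request:
{"fn": "move_arm", "kwargs": {"increments": [{"x": 8, "y": 2, "z": 18, "rx": 0, "ry": 0, "rz": 0, "gripper": 40}, {"x": 18, "y": 4.5, "z": 41, "rx": 0, "ry": 0, "rz": 0, "gripper": 40}, {"x": 32, "y": 8, "z": 73, "rx": 0, "ry": 0, "rz": 0, "gripper": 40}, {"x": 32, "y": 8, "z": 115, "rx": 0, "ry": 0, "rz": 0, "gripper": 20}, {"x": 0, "y": 0, "z": 145, "rx": 0.034, "ry": -0.136, "rz": 0, "gripper": 0}, {"x": -40, "y": -10, "z": 150, "rx": 0.068, "ry": -0.272, "rz": 0, "gripper": 0}, {"x": -80, "y": -20, "z": 150, "rx": 0.102, "ry": -0.408, "rz": 0, "gripper": 0}, {"x": -110, "y": -28, "z": 150, "rx": 0.136, "ry": -0.544, "rz": 0, "gripper": 0}, {"x": -130, "y": -33, "z": 150, "rx": 0.17, "ry": -0.68, "rz": 0, "gripper": 0}, {"x": -130, "y": -33, "z": 145, "rx": 0.204, "ry": -0.816, "rz": 0, "gripper": 0}, {"x": -130, "y": -33, "z": 140, "rx": 0.238, "ry": -0.952, "rz": 0, "gripper": 0}, {"x": -130, "y": -33, "z": 130, "rx": 0.272, "ry": -1.088, "rz": 0, "gripper": 0}, {"x": -130, "y": -33, "z": 120, "rx": 0.316, "ry": -1.26, "rz": 0, "gripper": 0}, {"x": -130, "y": -33, "z": 120, "rx": 0.316, "ry": -1.26, "rz": 0, "gripper": 0}, {"x": -130, "y": -33, "z": 120, "rx": 0.316, "ry": -1.26, "rz": 0, "gripper": 0}]}}

```text
t: 14.05
position: [0.4416, -0.2553, 0.266]
eef_rot: [130.0, -0.1, 104.0]
ft_force: [1.0, -0.3, -0.3]
gripper_width: 0.0003
grip_force: 0.0
```

Run:
```python
from h import *
s,w=wrist(); P,R=panel(s); print(s['t'],s['position'],s['eef_rot'],s['joints'],s['ft_force'],s['gripper_width'])
print((rz(S[2]).T@R).round(3), instand(s['position']))
im=bot.snapshot('scene'); tp=bot.snapshot('top')
# expected leaning panel
f=np.radians(22.7); A=np.array([[np.cos(f),0,np.sin(f)],[0,1,0],[-np.sin(f),0,np.cos(f)]])
B=T(S,box(-.012,0,-.09,.09,0,.17)@A.T+[-.026,0,.018])
t=[]
for v,(x,y,W,H) in((im,(100,200,200,200)),(tp,(380,160,150,150)),(w,(0,0,640,480))):
    c=cv2.resize(np.ascontiguousarray(v['color'][y:y+H,x:x+W,::-1]),(400,int(400*H/W)),interpolation=cv2.INTER_CUBIC)[:300]; k=400/W
    draw(c,v,B,(0,0,255),k,(x,y)); t.append(c)
t.append(t[0]*0)
cv2.imwrite('pics/lean.png',np.vstack([np.hstack(t[:2]),np.hstack(t[2:])]))
```

```text
14.05 [ 0.44159014 -0.25530216  0.26598578] [ 1.30039618e+02 -8.85608574e-02  1.04003444e+02] [ -67.40465404    4.67411868  111.19298335   55.03948614   67.4988284
 -105.47381974] [ 1.0375053  -0.31776412 -0.29653796] 0.000315542538770704
[[ 0.002  0.643  0.766]
 [ 1.    -0.002 -0.   ]
 [ 0.002  0.766 -0.643]] [-0.10840237 -0.00299345  0.26598578]
```

View pics/lean.png

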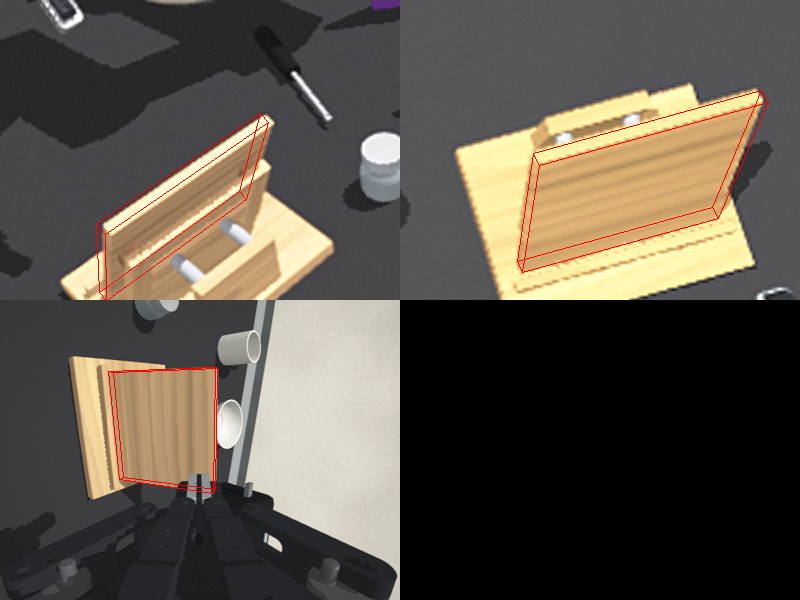

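The panel leans by itself, centred and matching the 22.7° model in all three views. Next I'll bring the shut fingertips in front of it at pad height.

Request:
{"fn": "move_arm", "kwargs": {"increments": [{"x": 5, "y": 2, "z": -40, "rx": 0, "ry": 0, "rz": 0, "gripper": 0}, {"x": 15, "y": 6, "z": -80, "rx": 0, "ry": 0, "rz": 0, "gripper": 0}, {"x": 35, "y": 12, "z": -115, "rx": 0, "ry": 0, "rz": 0, "gripper": 0}, {"x": 60, "y": 18, "z": -138, "rx": 0, "ry": 0, "rz": 0, "gripper": 0}, {"x": 82, "y": 23.5, "z": -146, "rx": 0, "ry": 0, "rz": 0, "gripper": 0}, {"x": 82, "y": 23.5, "z": -146, "rx": 0, "ry": 0, "rz": 0, "gripper": 0}, {"x": 82, "y": 23.5, "z": -146, "rx": 0, "ry": 0, "rz": 0, "gripper": 0}, {"x": 82, "y": 23.5, "z": -146, "rx": 0, "ry": 0, "rz": 0, "gripper": 0}]}}

```text
t: 15.0
position: [0.5241, -0.2318, 0.1213]
eef_rot: [130.0, 0.1, 104.1]
ft_force: [-0.9, 0.3, -0.2]
gripper_width: -0.0001
grip_force: 0.0
```

```bash
cat > st.py <<'E'
from h import *
n=np.array([.9225,0,-.386])
F=[];
for i in range(1): s=bot.get_state()
f=rz(S[2]).T@s['ft_force']; print(s['t'],(instand(s['position'])*1000).round(1),'F stand',f.round(2),'normal push',round(-f@n,2))
E
python3 st.py
```

```text
15.0 [-22.6  -0.3 121.3] F stand [-0.78  0.55 -0.2 ] normal push 0.64
```

Request:
{"fn": "move_arm", "kwargs": {"increments": [{"x": 3.6, "y": 0.9, "z": -1.5, "rx": 0, "ry": 0, "rz": 0, "gripper": 0}, {"x": 7.2, "y": 1.8, "z": -3.1, "rx": 0, "ry": 0, "rz": 0, "gripper": 0}, {"x": 10.7, "y": 2.7, "z": -4.6, "rx": 0, "ry": 0, "rz": 0, "gripper": 0}, {"x": 14.3, "y": 3.6, "z": -6.2, "rx": 0, "ry": 0, "rz": 0, "gripper": 0}, {"x": 14.3, "y": 3.6, "z": -6.2, "rx": 0, "ry": 0, "rz": 0, "gripper": 0}, {"x": 14.3, "y": 3.6, "z": -6.2, "rx": 0, "ry": 0, "rz": 0, "gripper": 0}]}}

```text
t: 15.6
position: [0.5386, -0.2278, 0.1143]
eef_rot: [130.0, -0.0, 104.1]
ft_force: [-0.1, 0.2, 0.9]
gripper_width: -0.0002
grip_force: 0.0
```

```bash
python3 st.py
```

```text
15.6 [-7.700e+00  1.000e-01  1.143e+02] F stand [-0.06  0.26  0.86] normal push 0.39
```

Request:
{"fn": "move_arm", "kwargs": {"increments": [{"x": 1.8, "y": 0.4, "z": -0.8, "rx": 0, "ry": 0, "rz": 0, "gripper": 0}, {"x": 3.6, "y": 0.9, "z": -1.5, "rx": 0, "ry": 0, "rz": 0, "gripper": 0}, {"x": 5.4, "y": 1.3, "z": -2.3, "rx": 0, "ry": 0, "rz": 0, "gripper": 0}, {"x": 7.2, "y": 1.8, "z": -3.1, "rx": 0, "ry": 0, "rz": 0, "gripper": 0}, {"x": 7.2, "y": 1.8, "z": -3.1, "rx": 0, "ry": 0, "rz": 0, "gripper": 0}, {"x": 7.2, "y": 1.8, "z": -3.1, "rx": 0, "ry": 0, "rz": 0, "gripper": 0}]}}

```text
t: 16.2
position: [0.5458, -0.2261, 0.1113]
eef_rot: [130.0, 0.0, 104.1]
ft_force: [-0.3, -0.0, -0.5]
gripper_width: 0.0001
grip_force: 0.0
```

```bash
python3 st.py
```

```text
16.2 [ -0.2  -0.  111.3] F stand [-0.34  0.06 -0.5 ] normal push 0.12
```

Request:
{"fn": "move_arm", "kwargs": {"increments": [{"x": 1.8, "y": 0.4, "z": -0.8, "rx": 0, "ry": 0, "rz": 0, "gripper": 0}, {"x": 2.7, "y": 0.7, "z": -1.2, "rx": 0, "ry": 0, "rz": 0, "gripper": 0}, {"x": 3.6, "y": 0.9, "z": -1.5, "rx": 0, "ry": 0, "rz": 0, "gripper": 0}, {"x": 4.5, "y": 1.1, "z": -1.9, "rx": 0, "ry": 0, "rz": 0, "gripper": 0}, {"x": 4.5, "y": 1.1, "z": -1.9, "rx": 0, "ry": 0, "rz": 0, "gripper": 0}, {"x": 4.5, "y": 1.1, "z": -1.9, "rx": 0, "ry": 0, "rz": 0, "gripper": 0}]}}

```text
t: 16.8
position: [0.5503, -0.2251, 0.1096]
eef_rot: [130.0, 0.0, 104.1]
ft_force: [-5.4, 0.3, 5.1]
gripper_width: 0.0001
grip_force: 3.3
```

```bash
python3 st.py
```

```text
16.8 [ 4.400e+00 -1.000e-01  1.096e+02] F stand [-5.14  1.57  5.09] normal push 6.71
```

Request:
{"fn": "move_arm", "kwargs": {"increments": [{"x": 0.9, "y": 0.2, "z": -0.3, "rx": 0, "ry": 0, "rz": 0, "gripper": 0}, {"x": 1.8, "y": 0.4, "z": -0.6, "rx": 0, "ry": 0, "rz": 0, "gripper": 0}, {"x": 1.8, "y": 0.4, "z": -0.6, "rx": 0, "ry": 0, "rz": 0, "gripper": 0}, {"x": 1.8, "y": 0.4, "z": -0.6, "rx": 0, "ry": 0, "rz": 0, "gripper": 0}, {"x": 1.8, "y": 0.4, "z": -0.6, "rx": 0, "ry": 0, "rz": 0, "gripper": 0}]}}

```text
t: 17.3
position: [0.552, -0.2246, 0.1091]
eef_rot: [130.0, 0.0, 104.1]
ft_force: [-7.3, 0.5, 7.5]
gripper_width: -0.0
grip_force: 4.5
```

```bash
python3 st.py
```

```text
17.3 [ 6.200e+00 -1.000e-01  1.091e+02] F stand [-6.92  2.27  7.5 ] normal push 9.27
```

Request:
{"fn": "move_arm", "kwargs": {"increments": [{"x": 0.4, "y": 0.1, "z": -0.1, "rx": 0, "ry": 0, "rz": 0, "gripper": 0}, {"x": 0.4, "y": 0.1, "z": -0.1, "rx": 0, "ry": 0, "rz": 0, "gripper": 0}, {"x": 0.4, "y": 0.1, "z": -0.1, "rx": 0, "ry": 0, "rz": 0, "gripper": 0}, {"x": 0.4, "y": 0.1, "z": -0.1, "rx": 0, "ry": 0, "rz": 0, "gripper": 0}, {"x": 0.4, "y": 0.1, "z": -0.1, "rx": 0, "ry": 0, "rz": 0, "gripper": 0}, {"x": 0.4, "y": 0.1, "z": -0.1, "rx": 0, "ry": 0, "rz": 0, "gripper": 0}]}}

```text
t: 17.9
position: [0.5524, -0.2246, 0.109]
eef_rot: [130.0, 0.0, 104.1]
ft_force: [-7.3, 0.7, 6.0]
gripper_width: 0.0004
grip_force: 4.8
```

```bash
python3 st.py
python3 - <<'E'
from h import *
for i in range(6):
    v=bot.snapshot('top' if i%2 else 'scene'); s=bot.get_state(); f=rz(S[2]).T@s['ft_force']; print(f.round(2),round(-f@[.9225,0,-.386],2))
    if i==4: a=v
t=[cv2.resize(q['color'][y:y+150,x:x+150,::-1],(400,400)) for q,x,y in((a,110,220),(v,380,150))]
cv2.imwrite('pics/press.png',np.hstack(t))
E
```

```text
17.9 [  6.5  -0.2 109. ] F stand [-6.93  2.43  6.01] normal push 8.72
[-8.33  2.07  7.2 ] 10.46
[-7.56  1.89  6.68] 9.55
[-7.08  1.86  6.82] 9.16
[-7.96  2.45  6.26] 9.76
[-7.56  1.44  6.87] 9.62
[-6.99  2.37  6.11] 8.8
```

View pics/press.png

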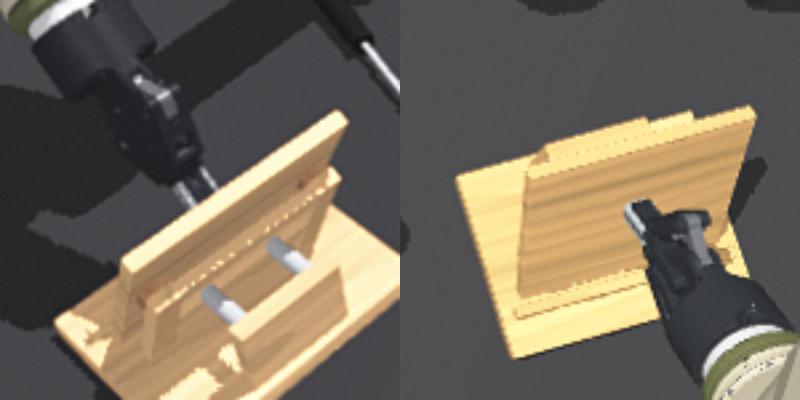

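The fingertips press near the middle of the panel, against both cork pads. The normal force holds at about 9.5 N (about 10.3 N in total), so I'm handing it in.

```bash
python3 -c "
from cell import bot
print(bot.job_done())"
```

```text
the job is handed in; nothing more can be done
None
```

The panel stands centred in the groove, leaning on both cork pads, and the arm is still pressing it back with about 9.5 N; I handed the job in at about 18 s, and the other boards, mug and jar were not touched.

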